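# Lock the hand mixer in its cradle and press the beater home

## Task

The hand mixer lies on its back in its cradle: first swing the cradle's steel latch bar over the mixer until it lies fully down in its catch. Then lift the wire beater out of the wooden rest, turn it so that the cross-shaped wings on its stem match the cross-shaped drive socket that faces up from the mixer, and push it fully home against the ejector spring. Finish while still gripping the beater and pressing it home (the spring pushes it out if you let go), and leave the dough hook, the mug and the salt shaker where they are.

Things in the scene. Friction and masses are not known exactly. Their poses are not given: they have to be found in the camera images.
- cradle: Fixed grey plastic cradle, 112 mm (its x) by 210 mm (its y), with a white hand mixer lying on its back in it (neither moves). Origin under the centre, on the worktop; x points to the far side at yaw 0, z up. The round mixer head (89 mm wide, 96 mm high) is centred at y = +50 mm and holds the drive socket; the latch crosses the mixer, 84 mm high there, at y = -55 mm.
- latch (a joint): Angle of the steel latch bar about its hinge, rad: 0 = lying level over the mixer in its catch (closed, a hard stop), 1.57 = standing upright; range 0 to 1.7. The stiff hinge stays where it is left and needs about 1 N at the bar's end to move.
- latch_hinge (a point): Hinge of the latch on the cradle's near side, at x = -52, y = -55, z = +98 mm of the cradle; its axis is parallel to the cradle's y. The bar, 16 mm wide and 6 mm thick, runs 98 mm from here to a 24 mm thumb tab. At angle q it points along +cos(q) of the cradle's x and +sin(q) of z: it closes towards the far side (+x) and down.
- latch_end (a point): Point on the upper (outer) face of the latch bar, 98 mm from the hinge, where the thumb tab begins.
- drive (a joint): Angle of the mixer's drive socket about the vertical, rad, relative to the cradle; positive is counter-clockwise seen from above. The geared drive resists turning (0.15 N m) and is found at any angle.
- socket_mouth (a point): Centre of the mouth of the drive socket, 100 mm above the worktop; turns with the drive. The steel socket has a cross-shaped slot, arms along this point's x and y axes, each slot 9 mm wide and 27 mm from end to end, open 28 mm deep. Any quarter turn fits equally.
- ejector (a joint): Travel of the sprung ejector plate inside the socket, m: 0 = untouched (its top 14 mm below the mouth), 0.010 with the beater fully home. The spring pushes up with 3 N at 0 and 9 N at 0.010.
- beater: Steel wire-cage beater, 112 mm tall, about 80 g, upright, stem down, in one hole of the rest. Origin at the stem's tip; z up to the cage. From the tip: round tapered pilot pin 9 mm thick to z = 8 mm; cross-shaped wings along its x and y axes, 24 mm end to end, 6 mm thick, z = 8 to 24; collar 32 mm across, z = 24 to 29, landing on the socket's mouth when home (tip 24 mm below the mouth).
- beater_grip (a point): Point on the beater's axis 80 mm above its tip. The cage here is four flat strips 10 mm wide at +x, -x, +y and -y, in line with the wings, upright from 64 to 98 mm above the tip: squeeze two opposite strips, 45 mm over both.
- rest: Wooden rest, fixed, 66 mm (its x) by 166 mm (its y) by 40 mm high, origin under its centre. Two round holes of 28 mm diameter at y = -50 and +50 mm; one holds the beater, the other the dough hook, their collars resting on top (tips 16 mm above the worktop).
- dough_hook: Steel dough hook, 112 mm tall, a single twisted rod on a round stem, standing in the other hole of the rest; origin at its lower tip. Leave it.
- mug: Small dark and white mug, 61 x 84 x 54 mm, origin under its centre. Leave it.
- shaker: Glass salt shaker, 44 mm across, 90 mm tall, origin under its centre. Leave it.

How it is judged:
By the outcome, as a careful person would: the job done as asked, in the order asked, and still so for the second after the job is handed in, while the arm keeps its last pose, push and grip.
It also fails if it takes over 56 s, if anything falls off the work surface, if the arm or the gripper's body presses on something with over 40 N, if the wrist force passes 120 N, or if a joint passes its speed limit or range.

## Robot

A 6-joint arm with a two-finger parallel gripper is mounted at the origin on a cart in front of the work surface, level with it; the furniture and walls round the work are solid. World frame = base frame: x ahead of the robot, y to its left, z up, the work surface at z = 0. Lengths are in mm, angles in rad, forces in N, time in s.
With the tool pointing down it reaches from about 300 to 850 mm from the base axis. Payload 5.4 kg.
Tool frame: the origin (TCP) lies on the centre line of the jaws, within the pads' length; the fingertips stand 19 mm ahead of it and the grasp point (between the pads) is the TCP (arm.finger_overhang is the z of the fingertips in the tool frame, in mm); z points along the fingers, y is the line along which they close (so a half turn about z gives the same grasp; the last joint's range is limited). The gripper opens to 85 mm and grips with 20 to 120 N. Pads are 22 mm wide; open, the fingers measure 114 mm over their backs; the gripper's body (76 mm by 85 mm) begins 54 mm behind the grasp point. The pads swing forward as they close: fully open they stand 13 mm farther back than shut.
Start: joints at [-1.463, 0.158, 1.597, -0, 1.386, -0.21], TCP at [179.651, -546.198, 250.299] pointing down, gripper open.
Joint ranges: [-2.91, 2.91], [-0.94, 2.29], [0.18, 2.7], [-1.29, 4.43], [0.17, 2.64], [-3, 3]. Speed limits (rad/s): [2.57, 2.57, 3.14, 3.14, 3.14, 3.14].

## Interface

Orientations are given as a 3x3 rotation matrix whose columns are the frame's x, y, z axes.
In Python, from workcell import arm, viewer, job gives the robot as it stands.
- The arm moves only by the shell command python3 -m inch 'ROWS'. ROWS is JSON, one flat list of numbers, 7 for each row, row after row: the closure, from 0 (fully open) to 1 (shut), then the shift along the tool's x, y, z as a fraction of full scale, then the turn, a rotation vector about the tool's x, y, z as a fraction of full scale. In form: [claw, tx, ty, tz, rx, ry, rz, claw, tx, ty, tz, rx, ry, rz, ...]. A call has 1 to 8 rows; each row shifts and turns the commanded pose from where the row before left it, along the tool's axes as they then stand; what a row does not reach is not made up. Full scale, the value 1, is 0.02 m for a shift and 2 rad for a turn. A row lasts 1/8 s, in which the tool goes at most 62.5 mm and 10.7 degrees, less where a joint would pass 70% of its speed; a pose out of reach is approached as far as the arm can. A call with a number of a shift or a turn outside -1 to 1 is refused whole. A call with a gripper value outside its range is refused whole. The fingers move at their own pace and stop on an object; the grip force is fixed at half the most. Time passes only in rows, so rows that do not move let the fingers close. It gives the time, the measured TCP pose, the force, the opening and the grip force at its end, in the units of the state.
- arm.get_state(): the state, without advancing time (a new reading comes with each control period).
- viewer.get_image(name): name is "scene" or "top" or "wrist"; returns the picture (480x640x3 uint8, blue, green, red); there is no depth.
- viewer.camera_params(name): a dict with "fx", "fy", "cx", "cy" (pixels), "R" (3x3) and "t" (3): a world point X has camera coordinates R X + t. Camera axes: x right, y down, z forward; pixel columns grow to the right and rows downward; lengths in mm; the calibration is good to about 2 mm. The wrist camera is an equidistant fisheye: a pixel r from the principal point sees the ray r / f radians off the axis. A picture is of the moment at which its call begins: read the wrist's pose just before it. camera_params takes no time and is no camera call; for the wrist camera it gives the pose at the moment of the call.
- job.job_done(): hands the job in; it is judged then, once.
Trained networks look in the newest picture that a camera, given by its name, has taken for a name from the list of things; names that differ only in an ending like _2 or _b are one class to them, and where a whole thing is asked for, a point or a joint stands for the part that bears it (a point fixed in the world has none). Each returns a list of dicts, best first, with "score" (0 to 1); they miss things now and then, are a little off and sometimes report something else, mostly with a low value. They report only what shows in the picture. A call takes as long as a camera call.
- viewer.regions_of(camera, target): "mask" (480x640 bool, what is visible of it) and "position" ([row, column] in pixels, amid what is visible of it).
- viewer.spot_point(camera, target): "position" ([row, column] in pixels: a listed point, or the origin of a listed thing).
The state is a dict: "time": time; "joint_positions": joint angles; "joint_vel": joint speeds; "tau": joint torques, N m; "eef_pos": TCP position; "orientation": TCP orientation; "wrist_force": force on the tool from outside, world axes, zero at the start; "ft_torque": the same for the moment, N m; "finger_gap": finger opening in mm; "gripper_force": force on a finger pad.
Only numpy, scipy, OpenCV 4.12 (cv2) and the standard library are available. Lean on these libraries where they do the work, as an engineer would, in place of code of your own. Each camera call takes 0.05 s, during which the arm holds its last target. There are 200 camera calls.

## Working session

There is one attempt and no reset: what is moved stays moved. The work goes in short steps, Python scripts to look and compute and a shell command to move; the robot and the scene stay as the last step left them, time stands still between calls to the robot, and variables do not carry over. Pictures are saved under pics/ and viewed, at most 10 in all, crops included, and the job is handed in when it is done.

```bash
ls; mkdir -p pics; python3 - <<'E'
from workcell import arm,viewer,job
import cv2,numpy as np
s=arm.get_state();print(s)
for c in("scene","top"):
    im=viewer.get_image(c);cv2.imwrite(f"pics/{c}1.png",im)
    p=viewer.camera_params(c);print(c,{k:np.round(v,3).tolist() for k,v in p.items()})
    for t in("cradle","latch_hinge","latch_end","socket_mouth","beater","beater_grip","rest","dough_hook","mug","shaker"):
        r=viewer.spot_point(c,t);print(t,[(np.round(a["position"],1).tolist(),round(a["score"],2)) for a in r[:2]])
E
```

```text
pics
{'time': 0.0, 'joint_positions': array([-1.46312511e+00,  1.59070015e-01,  1.59825843e+00, -1.12300167e-06,
        1.38616466e+00, -2.10117821e-01]), 'joint_vel': array([-0.00198203,  0.00078988,  0.00060348,  0.00280634, -0.00025902,
       -0.00149666]), 'tau': array([-7.79044203e-04, -3.96012783e+01, -3.31422687e+01, -3.57951440e-04,
        8.45700502e-03,  2.28562845e-05]), 'eef_pos': array([ 179.57621981, -545.64323366,  249.29195155]), 'orientation': array([[ 9.49928569e-01,  3.12467074e-01, -2.05326483e-04],
       [ 3.12466891e-01, -9.49926772e-01,  1.88932913e-03],
       [ 3.95308022e-04, -1.85888544e-03, -9.99998194e-01]]), 'wrist_force': array([-0.36907601,  0.66860612, -0.08844019]), 'ft_torque': array([ 0.05005538,  0.0091682 , -0.02484866]), 'gripper_force': 0.0, 'finger_gap': 85.07136548808303}
scene {'fx': 457.48, 'fy': 457.48, 'cx': 315.659, 'cy': 239.878, 'R': [[-0.597, -0.802, 0.011], [-0.414, 0.297, -0.86], [0.687, -0.518, -0.51]], 't': [246.913, 315.319, 688.854]}
cradle []
latch_hinge []
latch_end []
socket_mouth []
beater [([311.1, 249.3], 0.66)]
beater_grip [([275.1, 247.0], 0.96)]
rest [([321.8, 229.4], 0.97), ([325.2, 206.6], 0.39)]
dough_hook [([325.3, 203.0], 0.68)]
mug []
shaker [([357.8, 125.2], 0.85)]
top {'fx': 566.0, 'fy': 566.0, 'cx': 317.573, 'cy': 250.878, 'R': [[-0.029, -1.0, -0.003], [-0.976, 0.029, -0.217], [0.217, -0.003, -0.976]], 't': [-52.471, 547.276, 1424.706]}
cradle [([253.3, 391.2], 0.91), ([282.3, 212.8], 0.7)]
latch_hinge [([261.4, 420.4], 0.55)]
latch_end [([249.2, 424.8], 0.71)]
socket_mouth [([247.3, 373.4], 0.43)]
beater [([283.1, 248.0], 0.49)]
beater_grip [([276.3, 242.2], 0.67)]
rest [([282.3, 227.8], 0.8)]
dough_hook []
mug [([265.6, 463.3], 0.6)]
shaker [([279.5, 155.0], 0.88)]
```

View pics/top1.png

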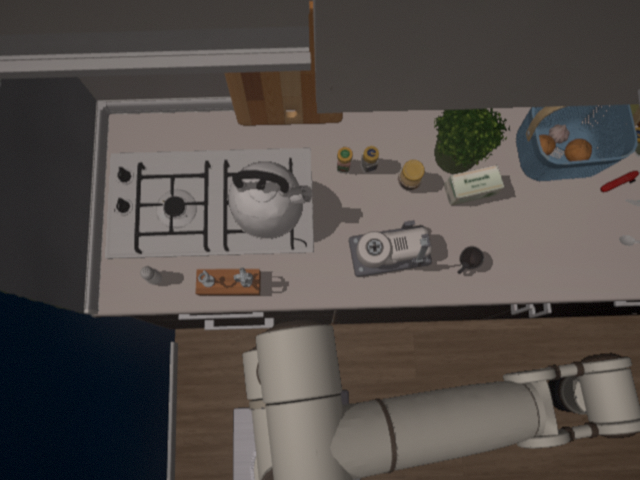

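View pics/scene1.png

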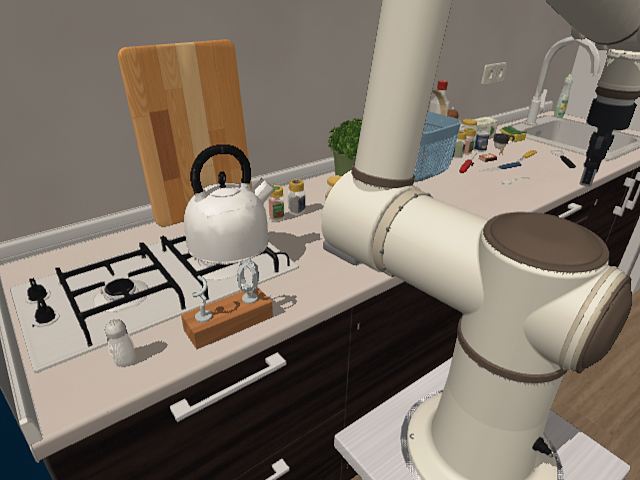

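The top view shows the cradle with mixer near (390,250) with the socket at (375,247), latch hinge near (425,260), and the rest at (228,282) with the beater at its right end (245,280). The mug is at (470,258) and the shaker at (150,273). The scene view shows the beater at (248,280).

```bash
cat > h.py <<'E'
from workcell import arm,viewer,job
import cv2,numpy as np
def ray(c,rc,p=None):
    p=p or viewer.camera_params(c);R=np.array(p["R"]);t=np.array(p["t"])
    x=(rc[1]-p["cx"])/p["fx"];y=(rc[0]-p["cy"])/p["fy"]
    if c=="wrist":
        r=np.hypot(x,y);d=np.array([np.sin(r)*x/max(r,1e-9),np.sin(r)*y/max(r,1e-9),np.cos(r)])
    else: d=np.array([x,y,1.])
    return -R.T@t,R.T@d
def atz(c,rc,z,p=None):
    o,d=ray(c,rc,p);return o+d*(z-o[2])/d[2]
def proj(c,X,p=None):
    p=p or viewer.camera_params(c);q=np.array(p["R"])@np.asarray(X,float)+np.array(p["t"])
    if c=="wrist":
        n=np.hypot(q[0],q[1]);r=np.arctan2(n,q[2]);u=q[:2]/max(n,1e-9)*r
    else:u=q[:2]/q[2]
    return np.array([p["cy"]+p["fy"]*u[1],p["cx"]+p["fx"]*u[0]])
E
python3 - <<'E'
from h import *
for n,rc,z in[("cradle",(253.3,391.2),0),("hinge",(261.4,420.4),98),("end",(249.2,424.8),196),("mouth",(247.3,373.4),100),("beater",(283.1,248),16),("grip",(276.3,242.2),96),("rest",(282.3,227.8),0),("mug",(265.6,463.3),0),("shaker",(279.5,155),0)]:
    print(n,atz("top",rc,z).round())
im=cv2.imread("pics/top1.png");cv2.imwrite("pics/c1.png",cv2.resize(im[200:310,180:500],(800,275),interpolation=cv2.INTER_CUBIC))
p=viewer.camera_params("wrist");s=arm.get_state();R=s["orientation"];print({k:np.round(v,3) for k,v in p.items()});C=-np.array(p["R"]).T@p["t"];print(R.T@(C-s["eef_pos"]),np.array(p["R"])@R)
E
```

```text
cradle [ 546. -269.    0.]
hinge [ 502. -329.   98.]
end [ 512. -323.  196.]
mouth [ 542. -211.  100.]
beater [473. 120.  16.]
grip [477. 125.  96.]
rest [479. 176.   0.]
mug [ 506. -463.    0.]
shaker [493. 373.   0.]
{'fx': np.float64(371.648), 'fy': np.float64(371.648), 'cx': np.float64(317.681), 'cy': np.float64(233.512), 'R': array([[ 0.311, -0.95 ,  0.001],
       [-0.907, -0.296,  0.3  ],
       [-0.285, -0.094, -0.954]]), 't': array([-575.169,  -36.896,  379.299])}
[ 7.77464479e+01 -1.57391080e-02 -1.23104792e+02] [[-1.55449992e-03  9.99998411e-01 -8.72643390e-04]
 [-9.53897913e-01 -1.74474013e-03 -3.00126184e-01]
 [-3.00127230e-01  3.65866580e-04  9.53899110e-01]]
```

View pics/c1.png

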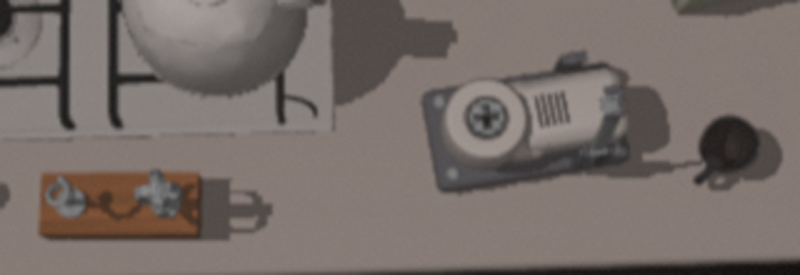

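```bash
python3 -m inch '[1,1,-0.38,-0.3,0,0,0, 1,1,-0.38,-0.3,0,0,0, 1,1,-0.38,-0.3,0,0,0, 1,1,-0.38,-0.3,0,0,0, 1,1,-0.38,-0.3,0,0,0, 1,1,-0.38,-0.3,0,0,0, 1,1,-0.38,-0.3,0,0,0, 1,1,-0.38,-0.3,0,0,0]'; python3 -m inch '[1,1,-0.38,0,0,0,0, 1,1,-0.38,0,0,0,0, 1,1,-0.38,0,0,0,0, 1,1,-0.38,0,0,0,0, 1,1,-0.38,0,0,0,0, 1,1,-0.38,0,0,0,0, 1,1,-0.38,0,0,0,0]'
python3 - <<'E'
from h import *
s=arm.get_state();print(s["time"],s["eef_pos"],s["wrist_force"])
p=viewer.camera_params("wrist");im=viewer.get_image("wrist");cv2.imwrite("pics/w1.png",im)
for t,z in(("latch_hinge",98),("latch_end",196),("socket_mouth",100),("cradle",0),("mug",0)):
    r=viewer.spot_point("wrist",t);print(t,[(np.round(a["position"],1).tolist(),round(a["score"],2),atz("wrist",a["position"],z,p).round(1).tolist()) for a in r[:2]])
E
```

```text
time: 2.1
eef_pos: [313.8, -437.5, 298.7]
orientation: [[0.95, 0.313, 0.0], [0.313, -0.95, -0.0], [0.0, 0.0, -1.0]]
wrist_force: [0.1, -0.7, 0.9]
finger_gap: 0.0
gripper_force: 0.0
time: 2.98
eef_pos: [429.9, -343.1, 298.5]
orientation: [[0.95, 0.313, -0.0], [0.313, -0.95, -0.0], [-0.0, 0.0, -1.0]]
wrist_force: [-0.6, 0.5, -0.1]
finger_gap: 0.1
gripper_force: 0.0
2.975 [ 429.93727257 -343.05150208  298.49832392] [-0.59104561  0.5077135  -0.08762025]
latch_hinge [([118.9, 329.3], 0.69, [508.1, -328.1, 98.0])]
latch_end [([103.4, 334.4], 0.77, [516.7, -325.2, 196.0])]
socket_mouth [([41.4, 218.0], 0.94, [546.7, -214.1, 100.0]), ([117.9, 330.7], 0.47, [509.3, -328.9, 100.0])]
cradle [([65.9, 284.9], 0.75, [552.0, -265.0, 0.0])]
mug [([158.2, 439.2], 0.83, [510.2, -467.0, 0.0])]
```

View pics/w1.png

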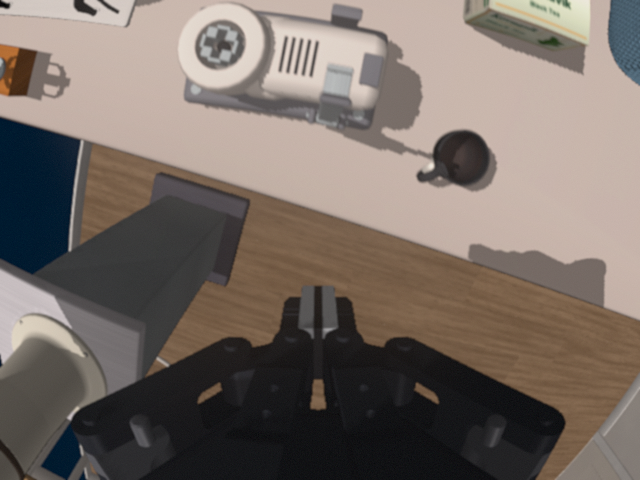

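The wrist view shows the socket's cross at (219,43), hinge near (330,118), the latch bar leaning forward with its tab at (340,80), catch at (346,15), mug at (460,160).

```bash
python3 - <<'E'
from h import *
from scipy.optimize import least_squares
pw=viewer.camera_params("wrist");pt=viewer.camera_params("top")
obs=[("wrist",pw,(118.9,329.3),0),("wrist",pw,(41.4,218),1),("wrist",pw,(65.9,284.9),2),("top",pt,(261.4,420.4),0),("top",pt,(247.3,373.4),1),("top",pt,(253.3,391.2),2)]
L=np.array([[-52,-55,98],[0,50,100],[0,0,0.]])
def T(v,P):
    c,s=np.cos(v[2]),np.sin(v[2]);return np.array([v[0]+c*P[0]-s*P[1],v[1]+s*P[0]+c*P[1],P[2]])
f=lambda v:np.concatenate([(proj(c,T(v,L[k]),p)-rc)*(1 if c=="wrist" else 1.5) for c,p,rc,k in obs])
r=least_squares(f,[546,-269,.13],loss="soft_l1",x_scale=[1,1,.01]);v=r.x;print(v.round(3),f(v).reshape(-1,2).round(1).tolist())
for q in np.arange(.7,1.71,.1):
    c,s=np.cos(q),np.sin(q)
    P=T(v,[-52+98*c-3*s,-55,98+98*s+3*c]);Q=T(v,[-52+122*c,-55,98+122*s])
    print(round(q,1),proj("wrist",P,pw).round(),proj("wrist",Q,pw).round(),proj("top",P,pt).round(1),P.round())
im=cv2.imread("pics/w1.png");cv2.imwrite("pics/c2.png",cv2.resize(im[0:150,170:410],(800,500),interpolation=cv2.INTER_CUBIC))
E
```

```text
[ 5.50215e+02 -2.66619e+02  1.41000e-01] [[-0.0, -1.3], [2.8, 0.8], [0.5, -0.0], [-2.6, -0.4], [-0.9, 3.6], [-2.1, -1.5]]
0.7 [ 18. 349.] [-14. 356.] [225.6 418.6] [ 579. -318.  163.]
0.8 [ 25. 348.] [ -7. 355.] [227.6 419.7] [ 572. -319.  170.]
0.9 [ 33. 347.] [  1. 354.] [229.9 420.7] [ 564. -320.  177.]
1.0 [ 43. 346.] [ 13. 352.] [232.5 421.8] [ 556. -321.  182.]
1.1 [ 54. 344.] [ 26. 350.] [235.5 422.9] [ 548. -323.  187.]
1.2 [ 67. 342.] [ 43. 348.] [238.7 424. ] [ 539. -324.  190.]
1.3 [ 81. 339.] [ 61. 345.] [242.2 425. ] [ 530. -325.  193.]
1.4 [ 96. 337.] [ 81. 341.] [245.9 426. ] [ 520. -326.  195.]
1.5 [112. 334.] [103. 337.] [249.8 427. ] [ 510. -328.  196.]
1.6 [128. 331.] [125. 333.] [253.7 427.8] [ 501. -329.  196.]
1.7 [144. 328.] [147. 329.] [257.8 428.6] [ 491. -331.  195.]
```

View pics/c2.png

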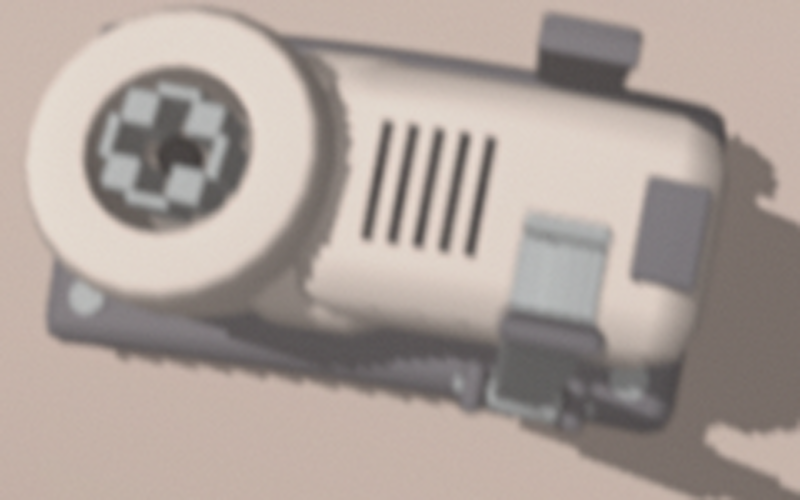

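```bash
python3 -m inch '[1,0,0,0.1,0,0,0.088, 1,0.4,-0.19,1,0,0,0, 1,0.4,0,1,0,0,0, 1,0.4,0,1,0,0,0, 1,0.6,0,1,0,0,0, 1,0.6,0,1,0,0,0, 1,0.3,0,0,0,0,0, 1,0,0,0,0,0,0]'
python3 - <<'E'
from h import *
p=viewer.camera_params("wrist");s=arm.get_state();im=viewer.get_image("wrist");cv2.imwrite("pics/w2.png",im)
H=np.array([506.5,-328.4]);d=s["eef_pos"][:2]-H;c,sn=np.cos(.141),np.sin(.141);print(s["time"],"u,v",d@[c,sn],d@[-sn,c],s["eef_pos"][2])
for t,z in(("latch_hinge",98),("latch_end",195),("socket_mouth",100)):
    r=viewer.spot_point("wrist",t);print(t,[(np.round(a["position"],1).tolist(),round(a["score"],2),atz("wrist",a["position"],z,p).round(1).tolist()) for a in r[:2]])
E
```

```text
time: 4.28
eef_pos: [482.3, -333.2, 197.0]
orientation: [[0.99, 0.141, 0.001], [0.141, -0.99, -0.001], [0.0, 0.001, -1.0]]
wrist_force: [-0.5, 0.3, -0.3]
finger_gap: 0.4
gripper_force: 0.0
4.275 u,v -24.649361387396183 -1.3369885287498215 196.99209232383734
latch_hinge []
latch_end [([243.9, 306.3], 0.83, [515.9, -324.1, 195.0])]
socket_mouth [([124.0, 147.1], 0.88, [547.0, -216.2, 100.0])]
```

View pics/w2.png

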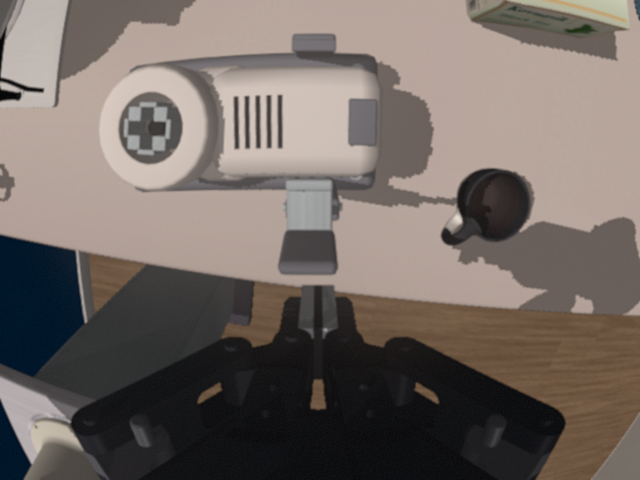

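The view shows the closed fingers at (318,310) just behind the upright bar, whose tab is at (308,255) and shaft at (310,205); the socket's cross is at (150,128).

```bash
python3 -m inch '[1,1,-0.2,0,0,0,0, 1,0.9,0,0.2,0,0,0, 1,0.85,0,0.35,0,0,0, 1,0.9,0,0.75,0,0,0]'; python3 -m inch '[1,0.67,0,1,0,0,0, 1,0.28,0,0.75,0,0,0, 1,0.1,0,0.5,0,0,0, 1,0,0,0.2,0,0,0, 1,0,0,0,0,0,0]'
python3 - <<'E'
from h import *
s=arm.get_state();im=viewer.get_image("wrist");cv2.imwrite("pics/w3.png",im);print(s["wrist_force"],s["eef_pos"])
E
```

```text
time: 4.97
eef_pos: [555.6, -318.4, 171.2]
orientation: [[0.99, 0.142, 0.002], [0.142, -0.99, -0.002], [0.002, 0.002, -1.0]]
wrist_force: [-0.6, -1.4, 0.4]
finger_gap: -0.2
gripper_force: 0.4
time: 5.6
eef_pos: [574.1, -315.7, 121.4]
orientation: [[0.99, 0.141, -0.0], [0.141, -0.99, -0.0], [-0.0, -0.0, -1.0]]
wrist_force: [0.1, -1.0, 0.0]
finger_gap: 0.3
gripper_force: 0.0
[ 0.1217513  -1.01861442  0.03013674] [ 574.13733845 -315.6712843   121.36965039]
```

View pics/w3.png

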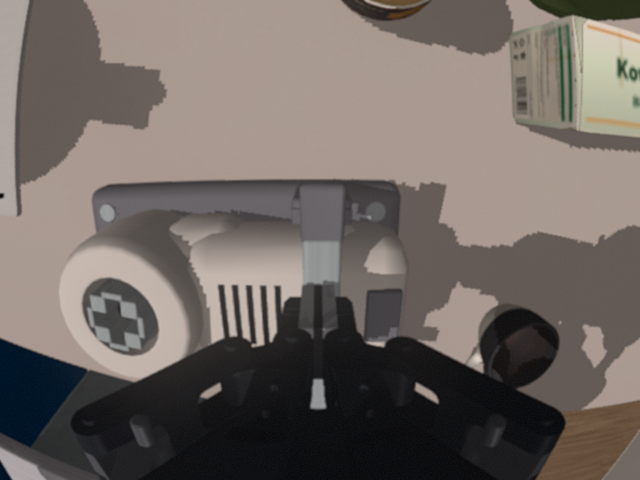

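The bar lies over the mixer with its tab at the catch (322,210). Not yet pressed; push down until force shows.

```bash
python3 -m inch '[1,0,0,0.15,0,0,0, 1,0,0,0.1,0,0,0]';python3 -m inch '[1,0,0,0.1,0,0,0, 1,0,0,0,0,0,0]'
```

```text
time: 5.9
eef_pos: [574.8, -316.3, 119.6]
orientation: [[0.99, 0.141, 0.001], [0.141, -0.99, -0.002], [0.001, 0.002, -1.0]]
wrist_force: [-6.8, 5.2, 20.3]
finger_gap: -0.2
gripper_force: 10.0
time: 6.15
eef_pos: [574.9, -316.3, 119.6]
orientation: [[0.99, 0.142, 0.001], [0.142, -0.99, -0.002], [0.001, 0.002, -1.0]]
wrist_force: [-9.3, 6.6, 23.3]
finger_gap: 0.3
gripper_force: 11.5
```

```bash
python3 -m inch '[1,0,0,-1,0,0,0, 1,0,0,-1,0,0,0, 1,-0.3,-1,-1,0,0,0, 1,-0.3,-1,-1,0,0,0, 1,-0.3,-1,-1,0,0,0, 1,-0.3,-1,-1,0,0,0, 1,-0.3,-1,-0.5,0,0,0, 1,-0.3,-1,0,0,0,0]'; python3 -m inch '[1,-0.15,-1,0,0,0,0, 1,-0.15,-1,0,0,0,0, 1,-0.15,-1,0,0,0,0, 1,-0.15,-1,0,0,0,0, 1,-0.15,-1,0,0,0,0, 1,-0.15,-1,0,0,0,0, 0,-0.15,-1,0,0,0,0, 0,-0.15,-1,0,0,0,0]';python3 -m inch '[0,-0.15,-1,0,0,0,0, 0,-0.15,-1,0,0,0,0, 0,-0.15,-1,0,0,0,0, 0,-0.15,-1,0,0,0,0, 0,-0.15,-1,0,0,0,0, 0,-0.15,-1,0,0,0,0, 0,-0.15,-1,0,0,0,0, 0,-0.1,-1,0,0,0,0]'
python3 - <<'E'
from h import *
s=arm.get_state();p=viewer.camera_params("wrist");im=viewer.get_image("wrist");cv2.imwrite("pics/w4.png",im);print(s["time"],s["eef_pos"])
for t,z in(("beater",16),("beater_grip",96),("rest",0),("dough_hook",16),("shaker",0)):
    r=viewer.spot_point("wrist",t);print(t,[(np.round(a["position"],1).tolist(),round(a["score"],2),atz("wrist",a["position"],z,p).round(1).tolist()) for a in r[:2]])
cv2.imwrite("pics/t4.png",viewer.get_image("top"))
r=viewer.spot_point("top","latch_end");print([(a["position"],a["score"],atz("top",a["position"],101)) for a in r])
E
```

```text
time: 7.15
eef_pos: [522.2, -201.7, 246.5]
orientation: [[0.99, 0.141, 0.003], [0.141, -0.99, -0.002], [0.003, 0.002, -1.0]]
wrist_force: [0.2, 0.5, 0.0]
finger_gap: -0.2
gripper_force: 0.0
time: 8.15
eef_pos: [475.1, -45.5, 244.3]
orientation: [[0.99, 0.141, 0.0], [0.141, -0.99, -0.0], [0.0, 0.0, -1.0]]
wrist_force: [0.6, 0.3, 0.4]
finger_gap: 35.9
gripper_force: 0.0
time: 9.15
eef_pos: [429.5, 109.6, 244.3]
orientation: [[0.99, 0.141, 0.0], [0.141, -0.99, 0.0], [0.0, 0.0, -1.0]]
wrist_force: [-0.0, -0.8, -0.3]
finger_gap: 85.5
gripper_force: 0.0
9.15 [429.5122987  109.5500312  244.33330078]
beater [([153.0, 310.6], 0.7, [474.9, 122.7, 16.0]), ([146.9, 263.3], 0.57, [474.9, 167.9, 16.0])]
beater_grip [([160.8, 309.1], 0.57, [476.2, 122.5, 96.0]), ([136.1, 209.5], 0.16, [485.9, 198.7, 96.0])]
rest [([142.6, 263.1], 0.83, [477.8, 170.8, 0.0])]
dough_hook [([137.6, 207.5], 0.79, [478.2, 223.6, 16.0])]
shaker [([110.7, 91.8], 0.68, [498.0, 370.8, 0.0])]
[([220.8, 410.8], 0.81, array([ 608.70656603, -310.71507625,  101.        ]))]
```

View pics/w4.png

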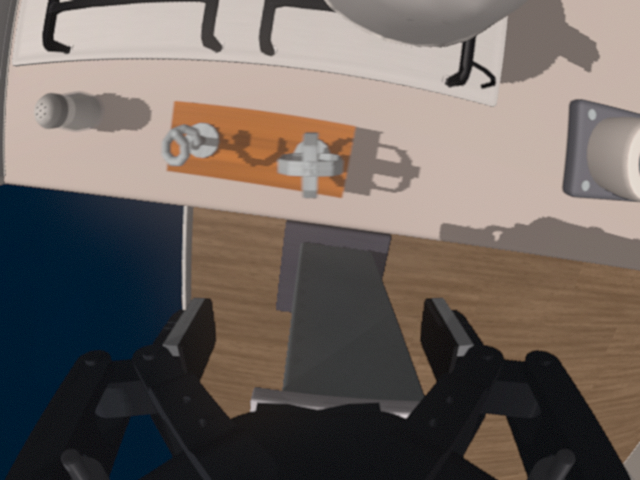

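The view shows the beater's cross at (311,164), arms nearly along the image axes, the dough hook at (195,142), and the shaker at (60,110). I'll zoom both crosses to get angles.

```bash
python3 - <<'E'
import cv2,numpy as np
a=cv2.imread("pics/w4.png")[124:204,272:352];b=cv2.imread("pics/w2.png")[88:168,110:190]
o=np.hstack([cv2.resize(x,(400,400),interpolation=cv2.INTER_CUBIC) for x in(a,b)])
for k in range(0,800,50):cv2.putText(o,str(k%400//5),(k,10),0,.35,(0,0,255),1)
for k in range(50,400,50):cv2.putText(o,str(k//5),(0,k),0,.35,(0,0,255),1)
cv2.imwrite("pics/c5.png",o)
E
```

```text
(no output)
```

View pics/c5.png

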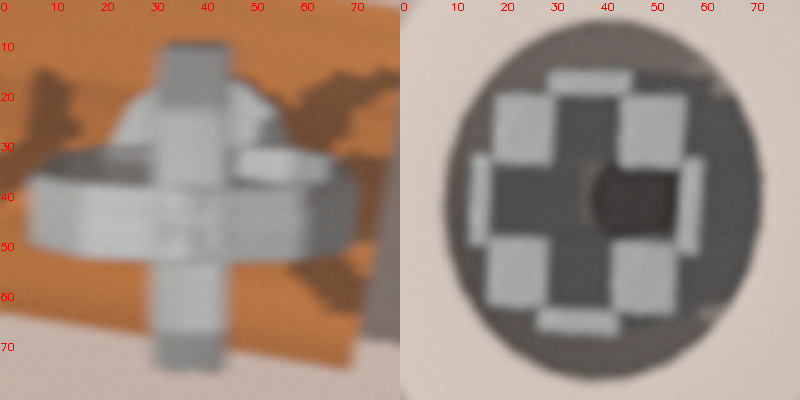

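The left crop shows the beater's strips, N (38.5,22), S (37.5,66), W (5,42), E (70,42); the right shows the socket's slot ends, N (36.5,15), S (35,65), W (14,40), E (60,41).

```bash
python3 - <<'E'
from h import *
p4=viewer.camera_params("wrist")
s=arm.get_state();R=s["orientation"];C0=np.array([77.75,0,-123.1]);M=np.array(p4["R"])@R
Rt=np.array([[.99,.141,0],[.141,-.99,0],[0,0,-1.]]);Rc=M@Rt.T
C=np.array([482.3,-333.2,197])+Rt@C0
p2=dict(p4);p2["R"]=Rc;p2["t"]=-Rc@C
def an(a,b,z,p,o):
    A=atz("wrist",(o[0]+a[1],o[1]+a[0]),z,p);B=atz("wrist",(o[0]+b[1],o[1]+b[0]),z,p)
    d=A-B;print(((np.degrees(np.arctan2(d[1],d[0]))+45)%90-45).round(1),np.linalg.norm(d).round(1),((A+B)/2).round(1))
o=(124,272)
an((38.5,22),(37.5,66),114,p4,o);an((38.5,10),(37.5,73),100,p4,o);an((5,42),(70,42),114,p4,o)
o=(88,110)
an((36.5,15),(35,65),100,p2,o);an((14,40),(60,41),100,p2,o)
# edges of blocks
for a,b in[((18,19),(57,19)),((18,62),(54,64)),((30,20),(29,62)),((43,20),(41,62)),((18,33),(56,34)),((18,47.5),(54,49))]: an(a,b,100,p2,o)
E
```

```text
6.5 30.5 [474.  119.4 114. ]
6.9 46.1 [473.8 119.6 100. ]
7.8 44.5 [475.5 119.9 114. ]
3.0 31.9 [ 544.4 -215.4  100. ]
2.2 33.3 [ 544.3 -216.   100. ]
2.3 28.0 [ 557.9 -215.2  100. ]
1.4 26.3 [ 529.9 -216.5  100. ]
3.2 26.9 [ 543.5 -210.9  100. ]
1.9 26.6 [ 544. -220.  100.]
1.6 27.4 [ 548.7 -215.8  100. ]
1.5 26.2 [ 539.3 -215.9  100. ]
```

```bash
python3 -m inch '[0,0.775,-0.09,0,0,0,0.01, 0,0.775,-0.09,0,0,0,0, 0,0.775,-0.09,0,0,0,0, 0,0,0,1,0,0,0, 0,0,0,1,0,0,0, 0,0,0,1,0,0,0, 0,0,0,0,0,0,0]'
python3 - <<'E'
from h import *
s=arm.get_state();p=viewer.camera_params("wrist");im=viewer.get_image("wrist");cv2.imwrite("pics/w6.png",im);print(s["time"],s["eef_pos"])
for t,z in(("beater",16),("beater_grip",96)):
    r=viewer.spot_point("wrist",t);print(t,[(np.round(a["position"],1).tolist(),round(a["score"],2),atz("wrist",a["position"],z,p).round(1).tolist()) for a in r[:2]])
E
```

```text
time: 10.42
eef_pos: [474.4, 119.2, 182.7]
orientation: [[0.993, 0.121, -0.004], [0.121, -0.993, -0.0], [-0.004, -0.0, -1.0]]
wrist_force: [0.1, -0.4, 0.3]
finger_gap: 85.3
gripper_force: 0.0
10.425 [474.38728969 119.18595966 182.71367217]
beater [([218.0, 317.0], 0.96, [473.4, 119.8, 16.0])]
beater_grip [([248.1, 313.4], 0.76, [476.3, 122.2, 96.0])]
```

View pics/w6.png

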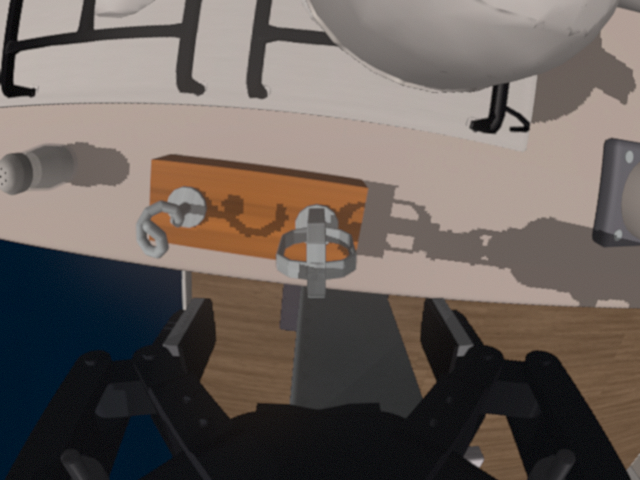

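The beater's top is centred at (316,250) between the open fingers (210 and 425). Descend and close.

```bash
python3 -m inch '[0,0.02,0,0.87,0,0,0, 0,0,0,0.87,0,0,0, 0,0,0,0.87,0,0,0, 0,0,0,0.87,0,0,0, 0,0,0,0.85,0,0,0, 0,0,0,0,0,0,0]'; python3 -m inch '[1,0,0,0,0,0,0, 1,0,0,0,0,0,0, 1,0,0,0,0,0,0, 1,0,0,0,0,0,0, 1,0,0,0,0,0,0, 1,0,0,0,0,0,0, 1,0,0,0,0,0,0]'
```

```text
time: 11.32
eef_pos: [474.5, 119.7, 95.8]
orientation: [[0.993, 0.122, -0.004], [0.122, -0.993, -0.0], [-0.004, -0.0, -1.0]]
wrist_force: [0.3, -0.8, 0.7]
finger_gap: 85.2
gripper_force: 0.0
time: 12.2
eef_pos: [476.6, 119.8, 98.7]
orientation: [[0.993, 0.122, 0.002], [0.122, -0.993, 0.0], [0.002, -0.0, -1.0]]
wrist_force: [-0.5, 1.0, 6.6]
finger_gap: 44.4
gripper_force: 60.8
```

```bash
python3 -m inch '[1,0,0,-0.5,0,0,0, 1,0,0,-1,0,0,0, 1,0,0,-1,0,0,0, 1,0,0,-1,0,0,0, 1,0,0,-1,0,0,0, 1,0,0,-1,0,0,0, 1,0,0,-1,0,0,0, 1,0,0,-0.2,0,0,0]'; python3 - <<'E'
from h import *
print(arm.get_state()["orientation"].round(3).tolist())
E
python3 -m inch '[1,0,0.5,0,0,0,0.042, 1,0.16,1,0,0,0,0, 1,0.16,1,0,0,0,0, 1,0.16,1,0,0,0,0, 1,0.16,1,0,0,0,0, 1,0.16,1,0,0,0,0, 1,0.16,1,0,0,0,0, 1,0.16,1,0,0,0,0]'
```

```text
time: 13.2
eef_pos: [476.6, 119.6, 233.3]
orientation: [[0.993, 0.121, 0.003], [0.121, -0.993, -0.0], [0.003, 0.001, -1.0]]
wrist_force: [0.1, 0.2, -1.5]
finger_gap: 43.9
gripper_force: 61.2
[[0.993, 0.121, 0.003], [0.121, -0.993, -0.0], [0.003, 0.001, -1.0]]
time: 14.2
eef_pos: [504.4, -30.0, 230.8]
orientation: [[0.999, 0.038, -0.001], [0.038, -0.999, 0.0], [-0.001, -0.0, -1.0]]
wrist_force: [-1.0, -0.3, -0.4]
finger_gap: 44.3
gripper_force: 61.2
```

```bash
python3 -m inch '[1,0.17,1,0,0,0,0, 1,0.17,1,0,0,0,0, 1,0.17,1,0,0,0,0, 1,0.17,1,0,0,0,0, 1,0.17,1,0,0,0,0, 1,0.17,1,0,0,0,0, 1,0.17,1,0,0,0,0, 1,0.17,1,0,0,0,0]';python3 -m inch '[1,0.15,0.9,0,0,0,0, 1,0.12,0.5,0,0,0,0, 1,0,0,0,0,0,0, 1,0,0,0,0,0,0]'
python3 - <<'E'
from h import *
s=arm.get_state();p=viewer.camera_params("wrist");im=viewer.get_image("wrist");print(s["time"],s["eef_pos"])
for t,z in(("beater",148),("beater_grip",228),("socket_mouth",100),("cradle",0)):
    r=viewer.spot_point("wrist",t);print(t,[(np.round(a["position"],1).tolist(),round(a["score"],2),atz("wrist",a["position"],z,p).round(1).tolist()) for a in r[:2]])
print("expect tip px",proj("wrist",s["eef_pos"]-[0,0,82.7],p))
o=np.hstack([im,np.zeros((480,0,3),np.uint8)])
cv2.imwrite("pics/w7full.png",im);cv2.imwrite("pics/w7.png",cv2.resize(im[170:350,210:450],(800,600),interpolation=cv2.INTER_CUBIC))
cv2.imwrite("pics/t7.png",viewer.get_image("top"))
r=viewer.spot_point("top","latch_end");print([(a["position"],a["score"],atz("top",a["position"],101)) for a in r])
E
```

```text
time: 15.2
eef_pos: [538.3, -189.5, 231.7]
orientation: [[0.999, 0.038, 0.0], [0.038, -0.999, 0.0], [0.0, -0.0, -1.0]]
wrist_force: [-0.1, 1.6, -0.3]
finger_gap: 44.3
gripper_force: 61.2
time: 15.7
eef_pos: [544.5, -215.4, 231.7]
orientation: [[0.999, 0.038, -0.0], [0.038, -0.999, 0.0], [-0.0, -0.0, -1.0]]
wrist_force: [0.3, 0.2, -1.7]
finger_gap: 44.3
gripper_force: 61.2
15.7 [ 544.45431767 -215.39401795  231.65470966]
beater [([256.3, 315.7], 0.81, [542.9, -214.0, 148.0])]
beater_grip [([325.1, 313.8], 0.79, [544.2, -213.6, 228.0])]
socket_mouth [([227.4, 317.8], 0.81, [546.6, -215.1, 100.0])]
cradle [([195.5, 366.0], 0.81, [551.3, -262.2, 0.0])]
expect tip px [254.45616256 318.16197417]
[([231.3, 380.3], 0.62, array([ 583.12436359, -230.69077879,  101.        ])), ([220.8, 412.1], 0.47, array([ 608.60727431, -314.06252062,  101.        ]))]
```

View pics/w7.png

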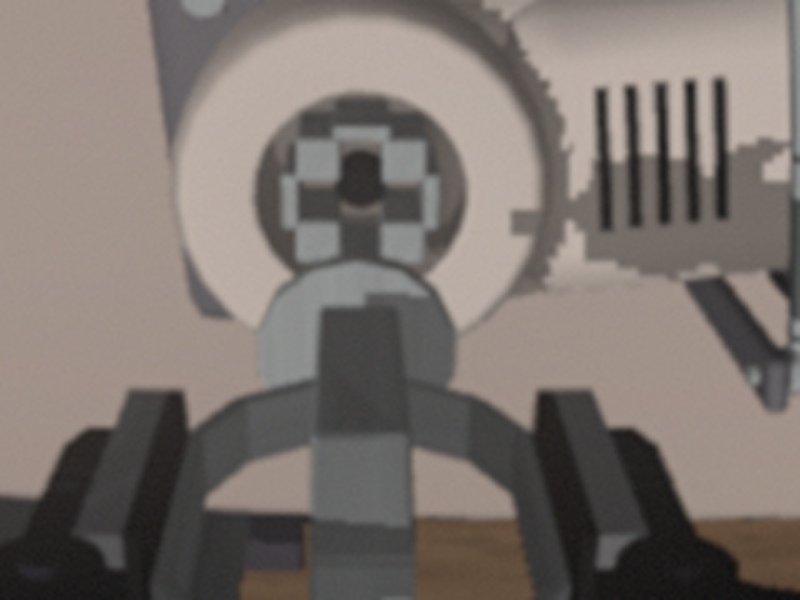

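The view shows the socket's cross centred at crop (360,201), square with the picture, and the collar from (258,340) to (457,340), its top at (358,260).

```bash
python3 - <<'E'
from h import *
p=viewer.camera_params("wrist");s=arm.get_state();e=s["eef_pos"]
print("socket",atz("wrist",(170+201*.3,210+360*.3),100,p).round(1),e.round(1))
px=lambda X:((proj("wrist",X,p)-[170,210])/.3).round(0)
for g in(80,83):
  z=e[2]-g
  for dx in(-3,0,3):
    a=np.linspace(0,2*np.pi,73);out=[]
    P=np.array([px([e[0]+dx+16*np.cos(t),e[1]+16*np.sin(t),z+zz]) for t in a for zz in(24,29)])
    print(g,dx,"top",P[:,0].min(),"cols",P[:,1].min(),P[:,1].max())
im=cv2.imread("pics/w7full.png")
def an(a,b):
    A=atz("wrist",(170+a[1]*.3,210+a[0]*.3),100,p);B=atz("wrist",(170+b[1]*.3,210+b[0]*.3),100,p);d=A-B;print(((np.degrees(np.arctan2(d[1],d[0]))+45)%90-45).round(1),np.linalg.norm(d).round(1))
an((297,140),(425,140));an((295,262),(425,263));an((297,140),(295,262));an((425,140),(425,263))
E
```

```text
socket [ 544.5 -215.7  100. ] [ 544.5 -215.7  231.8]
80 -3 top 264.0 cols 256.0 463.0
80 0 top 246.0 cols 257.0 465.0
80 3 top 227.0 cols 257.0 466.0
83 -3 top 257.0 cols 258.0 462.0
83 0 top 239.0 cols 258.0 463.0
83 3 top 221.0 cols 258.0 464.0
2.1 27.2
1.6 28.4
0.3 27.5
3.0 27.7
```

```bash
python3 -m inch '[1,0.14,0.03,0.7,0,0,0, 1,0,0,0.7,0,0,0, 1,0,0,0.7,0,0,0, 1,0,0,0,0,0,0]'
python3 - <<'E'
from h import *
s=arm.get_state();p=viewer.camera_params("wrist");im=viewer.get_image("wrist");e=s["eef_pos"];print(s["time"],e)
cv2.imwrite("pics/w8.png",cv2.resize(im[170:350,210:450],(800,600),interpolation=cv2.INTER_CUBIC))
px=lambda X:((proj("wrist",X,p)-[170,210])/.3).round(0)
print("head centre",px([544.5,-215.7,100]))
for dx in(-4,-3,-2):
    P=np.array([px([e[0]+dx+16*np.cos(t),e[1]+16*np.sin(t),e[2]-82.5+zz]) for t in np.linspace(0,6.28,73) for zz in(24,29)]);print(dx,P[:,0].min(),P[:,1].min(),P[:,1].max())
E
```

```text
time: 16.55
eef_pos: [546.2, -215.7, 187.4]
orientation: [[0.999, 0.038, -0.003], [0.038, -0.999, 0.002], [-0.003, -0.002, -1.0]]
wrist_force: [0.4, -0.3, -0.4]
finger_gap: 43.8
gripper_force: 61.2
16.55 [ 546.15657148 -215.73587681  187.36214736]
head centre [280. 361.]
-4 264.0 259.0 463.0
-3 257.0 259.0 463.0
-2 251.0 259.0 463.0
```

View pics/w8.png

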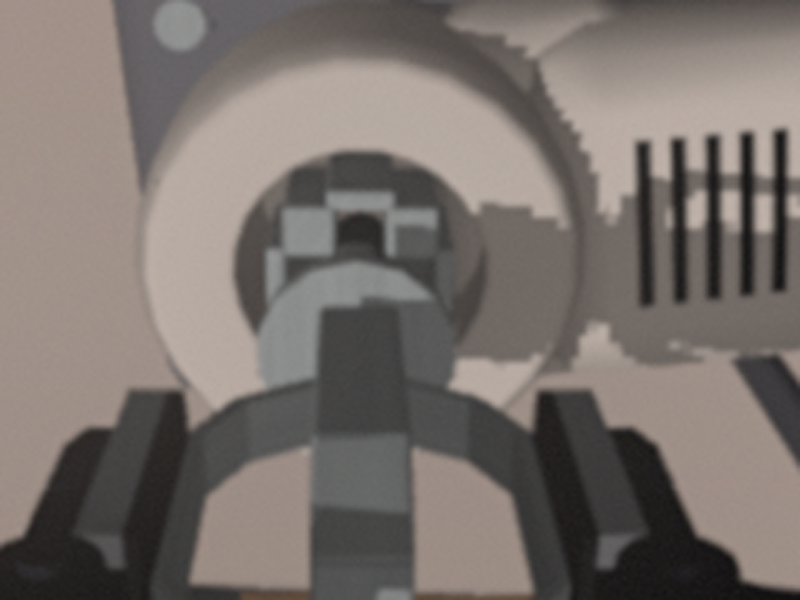

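Collar's top edge is at (358,262), the socket's far blocks span rows 207–257, columns 280–440. Solve for both offsets relative to the hand.

```bash
python3 - <<'E'
from h import *
from scipy.optimize import least_squares
p=viewer.camera_params("wrist");s=arm.get_state();e=s["eef_pos"];R=s["orientation"];print(e)
px=lambda X:((proj("wrist",X,p)-[170,210])/.3)
# block corners tool-yaw frame: (+x,+-y) 
obs=[((13.75,13.75),(208,282)),((4.5,13.75),(256,279)),((13.75,-13.75),(208,439)),((13.75,4.5),(208,333)),((13.75,-4.5),(208,387)),((4.5,4.5),(256,333))]
for z in(98,100,102):
  def f(v):
    c,sn=np.cos(v[2]),np.sin(v[2])
    return np.concatenate([px([v[0]+c*a-sn*b,v[1]+sn*a+c*b,z])-rc for (a,b),rc in obs])
  r=least_squares(f,[544.5,-215.7,.03],x_scale=[1,1,.01]);print(z,r.x[:2].round(2),np.degrees(r.x[2]).round(1),r.fun.round(0),"rel",(r.x[:2]-e[:2]).round(2))
# collar: arc points on the lower far edge 262 top, (290,300)?,left 259 right 456
for g in(80,81.5,83):
  def f(v):
    P=np.array([px([e[0]+v[0]+16*np.cos(t),e[1]+v[1]+16*np.sin(t),e[2]-g+zz]) for t in np.linspace(0,6.28,181) for zz in(24,29)])
    return [P[:,0].min()-262,P[:,1].min()-259,P[:,1].max()-456]
  r=least_squares(f,[-3,0],diff_step=.05);print(g,r.x.round(2),np.round(r.fun,1))
E
```

```text
[ 546.77733527 -216.08903101  188.61632846]
98 [ 544.08 -215.69] 1.2 [-1.  1. -1.  4.  1. -4. -0.  1.  1. -3.  0.  1.] rel [-2.69  0.4 ]
100 [ 544.74 -215.69] 1.2 [-1.  0. -0.  4.  1. -3. -0.  1.  0. -3.  0.  1.] rel [-2.04  0.39]
102 [ 545.39 -215.7 ] 1.2 [-1. -0. -0.  3.  1. -2. -1.  1.  0. -2.  1.  1.] rel [-1.39  0.39]
80 [-2.83  0.41] [ 0.3 -4.9  4.9]
81.5 [-3.37  0.4 ] [ 0.3 -4.1  4.1]
83 [-3.9   0.38] [ 0.2 -3.3  3.3]
```

```bash
python3 -m inch '[1,0.05,0,0.3,0,0,0, 1,0,0,0.3,0,0,0, 1,0,0,0,0,0,0]'; python3 -m inch '[1,0,0,0.2,0,0,0, 1,0,0,0.1,0,0,0]'
```

```text
time: 16.98
eef_pos: [548.0, -216.2, 177.1]
orientation: [[0.999, 0.038, -0.001], [0.038, -0.999, 0.001], [-0.001, -0.001, -1.0]]
wrist_force: [0.3, 0.6, -0.7]
finger_gap: 44.3
gripper_force: 61.2
time: 17.23
eef_pos: [549.1, -216.7, 174.2]
orientation: [[0.999, 0.038, 0.002], [0.038, -0.999, -0.001], [0.002, 0.001, -1.0]]
wrist_force: [-4.4, 3.4, 16.2]
finger_gap: 44.5
gripper_force: 63.0
```

```bash
python3 -m inch '[1,-0.05,0,0,0,0,0, 1,0,0,0,0,0,0]'; python3 -m inch '[1,-0.05,0,0,0,0,0, 1,0,0,0,0,0,0]'
```

```text
time: 17.48
eef_pos: [548.5, -216.7, 174.3]
orientation: [[0.999, 0.038, 0.004], [0.038, -0.999, -0.001], [0.003, 0.001, -1.0]]
wrist_force: [-1.2, 3.0, 9.6]
finger_gap: 43.9
gripper_force: 62.4
time: 17.73
eef_pos: [548.1, -216.7, 174.4]
orientation: [[0.999, 0.038, 0.005], [0.038, -0.999, -0.001], [0.005, 0.001, -1.0]]
wrist_force: [-0.0, 2.8, 9.3]
finger_gap: 44.1
gripper_force: 62.2
```

```bash
python3 - <<'E'
from h import *
s=arm.get_state();print(s["ft_torque"],s["eef_pos"],s["wrist_force"])
E
```

```text
[ 0.52133564 -0.23339876  0.04037442] [ 548.07666111 -216.69560871  174.36671005] [-0.0198714   2.76472477  9.27809737]
```

```bash
python3 -m inch '[1,0,-0.05,0,0,0,0, 1,0,0,0,0,0,0]'; python3 -m inch '[1,-0.05,0,0.05,0,0,0, 1,0,0,0,0,0,0]';python3 -m inch '[1,0,-0.05,0,0,0,0, 1,0,0,0,0,0,0]'
```

```text
time: 17.98
eef_pos: [548.1, -216.4, 174.4]
orientation: [[0.999, 0.038, 0.005], [0.038, -0.999, -0.003], [0.005, 0.003, -1.0]]
wrist_force: [1.3, -0.3, 7.5]
finger_gap: 44.2
gripper_force: 62.1
time: 18.23
eef_pos: [547.8, -216.5, 174.3]
orientation: [[0.999, 0.038, 0.007], [0.038, -0.999, -0.003], [0.007, 0.003, -1.0]]
wrist_force: [0.9, 2.3, 10.4]
finger_gap: 44.1
gripper_force: 62.5
time: 18.48
eef_pos: [547.8, -216.2, 174.3]
orientation: [[0.999, 0.038, 0.007], [0.038, -0.999, -0.005], [0.007, 0.005, -1.0]]
wrist_force: [2.2, -0.6, 8.9]
finger_gap: 44.2
gripper_force: 62.2
```

```bash
python3 -m inch '[1,0,0,-0.35,0,0,0, 1,0,0,0,0,0,0]'
```

```text
time: 18.73
eef_pos: [545.3, -214.5, 178.0]
orientation: [[0.999, 0.038, 0.0], [0.038, -0.999, -0.0], [0.0, 0.0, -1.0]]
wrist_force: [0.1, 0.0, -0.7]
finger_gap: 43.9
gripper_force: 61.1
```

```bash
python3 -m inch '[1,0.08,0.06,0,0,0,0, 1,0,0,0,0,0,0]'; python3 -m inch '[1,0,0,0.2,0,0,0, 1,0,0,0.12,0,0,0, 1,0,0,0,0,0,0]'
```

```text
time: 18.98
eef_pos: [546.6, -215.5, 177.1]
orientation: [[0.999, 0.038, -0.001], [0.038, -0.999, 0.001], [-0.001, -0.001, -1.0]]
wrist_force: [0.5, -0.5, -1.1]
finger_gap: 43.9
gripper_force: 61.1
time: 19.35
eef_pos: [546.6, -215.5, 170.8]
orientation: [[0.999, 0.038, -0.001], [0.038, -0.999, 0.001], [-0.001, -0.001, -1.0]]
wrist_force: [-0.6, -0.4, -1.1]
finger_gap: 44.1
gripper_force: 61.1
```

The wings entered the slot with no force. Continue home.

```bash
python3 -m inch '[1,0,0,0.2,0,0,0, 1,0,0,0.2,0,0,0, 1,0,0,0,0,0,0]'; python3 -m inch '[1,0,0,0.15,0,0,0, 1,0,0,0.1,0,0,0, 1,0,0,0,0,0,0]'
```

```text
time: 19.73
eef_pos: [547.2, -215.8, 163.9]
orientation: [[0.999, 0.038, 0.001], [0.038, -0.999, -0.001], [0.001, 0.001, -1.0]]
wrist_force: [-0.8, -0.0, 4.7]
finger_gap: 43.9
gripper_force: 61.8
time: 20.1
eef_pos: [547.4, -215.9, 159.5]
orientation: [[0.999, 0.038, 0.001], [0.038, -0.999, -0.001], [0.001, 0.001, -1.0]]
wrist_force: [-1.4, 1.6, 7.0]
finger_gap: 43.9
gripper_force: 62.0
```

```bash
python3 -m inch '[1,0,0,0.15,0,0,0, 1,0,0,0,0,0,0]'; python3 -m inch '[1,0,0,0.15,0,0,0, 1,0,0,0,0,0,0]'; python3 -m inch '[1,0,0,0.1,0,0,0, 1,0,0,0,0,0,0]'
```

```text
time: 20.35
eef_pos: [547.8, -216.0, 158.6]
orientation: [[0.999, 0.038, 0.002], [0.038, -0.999, -0.001], [0.002, 0.001, -1.0]]
wrist_force: [-4.6, 3.5, 17.2]
finger_gap: 44.0
gripper_force: 63.2
time: 20.6
eef_pos: [548.2, -216.1, 158.4]
orientation: [[0.999, 0.038, 0.003], [0.038, -0.999, -0.002], [0.003, 0.002, -1.0]]
wrist_force: [-10.5, 6.6, 31.5]
finger_gap: 43.8
gripper_force: 64.8
time: 20.85
eef_pos: [548.5, -216.1, 158.3]
orientation: [[0.999, 0.038, 0.003], [0.038, -0.999, -0.002], [0.003, 0.002, -1.0]]
wrist_force: [-14.2, 9.8, 40.5]
finger_gap: 44.4
gripper_force: 65.9
```

```bash
python3 -m inch '[1,0,0,-0.12,0,0,0, 1,0,0,0,0,0,0, 1,0,0,0,0,0,0]'; python3 - <<'E'
from h import *
viewer.get_image("wrist");viewer.get_image("top")
for c,t,z in(("top","latch_end",101),("wrist","latch_end",101),("wrist","beater",76),("top","mug",0),("top","shaker",0)):
    print(c,t,[(round(a["score"],2),atz(c,a["position"],z).round(0).tolist()) for a in viewer.spot_point(c,t)[:2]])
s=arm.get_state();print(s["eef_pos"],s["wrist_force"],s["time"])
E
```

```text
time: 21.22
eef_pos: [548.1, -216.0, 158.4]
orientation: [[0.999, 0.038, 0.003], [0.038, -0.999, -0.002], [0.003, 0.002, -1.0]]
wrist_force: [-9.6, 6.6, 28.9]
finger_gap: 44.4
gripper_force: 64.5
top latch_end [(0.73, [607.0, -312.0, 101.0])]
wrist latch_end [(0.92, [605.0, -314.0, 101.0])]
wrist beater [(0.92, [547.0, -213.0, 76.0])]
top mug [(0.97, [505.0, -457.0, 0.0])]
top shaker [(0.82, [494.0, 369.0, 0.0])]
[ 548.10404506 -216.0343282   158.41234521] [-9.77831408  6.00394191 29.21647031] 21.575
```

```bash
python3 -c "
from workcell import job
print(job.job_done())"
```

```text
the job is handed in; nothing more can be done
None
```

I handed the job in at about 21.6 s, and no verdict came back: the latch is closed against its stop, and the beater is seated and still gripped, pressed home with about 29 N; the dough hook, mug and shaker were left alone. I viewed 12 pictures, over the limit of 10.

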